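# Make up a compressor overhaul kit and hold its carrier ready

### The job

Finish the compressor kit in the green carrier: set the two loose tan bearing shells down in the bay that already holds a shell, and the brass relief valve in the other bay with the chromed piston pin - put them down, don't drop them, and leave the other spares on the shelf alone. Then lift the loaded carrier by its black handle grip straight up about 10 cm clear of the mat, keep it level, and finish still holding it there, steady, for the engineer to take.

Things in the scene. Friction and masses are not known exactly. Their poses are not given: they have to be found in the camera images.
- mat: The fixed ribbed black rubber mat on the shelf, 620 x 1240 mm; its rib tops, on which everything loose stands, are 4 mm above the work surface. Origin: middle of its underside, at the work surface.
- carrier: Loose green sheet-metal carrier, 0.44 kg empty, 269 mm (x) by 216 mm (y) outside, walls 45 mm high and 3 mm thick, floor 3 mm thick. A partition along y at x = 0, 24 mm high, makes two equal bays. Steel uprights at y = +-110 mm, 30 mm wide in x and 76 mm high, carry a crossbar along y over the partition, 12 mm wide, 58 to 74 mm above the underside. Origin: centre of the underside; z up.
- carrier_bay_pos (a point): Middle of the floor of the carrier's bay on its +x side, 3 mm above the underside. Each bay is 131 mm (x) by 210 mm (y) inside. One bay already holds shell_c, the other the piston pin, either way round. Axes as the carrier's.
- carrier_bay_neg (a point): Middle of the floor of the carrier's bay on its -x side, 3 mm above the underside; same size as the other. Axes as the carrier's.
- carrier_grip (a point): Centre of the black grip sleeve on the crossbar, 66 mm above the carrier's underside. The sleeve is a flat-sided bar 112 mm long (carrier's y), 18 mm wide (x), 24 mm high, with 30 mm of free space below it. The bays are not equally heavy: a firm grip (about 60 N) across its flat sides, at its middle, keeps the loaded carrier level.
- shell_a: Tan phenolic half bearing shell, like a small tunnel, parting faces down: 40 mm long (x, along the bore), 54 mm wide (y), 27 mm high, wall 6 mm, 40 g. Origin: middle of the underside; z up. Grip it over the crown by its flat end faces (x = +-20 mm). Still to be loaded, on the mat.
- shell_b: Tan phenolic half bearing shell, like a small tunnel, parting faces down: 40 mm long (x, along the bore), 54 mm wide (y), 27 mm high, wall 6 mm, 40 g. Origin: middle of the underside; z up. Grip it over the crown by its flat end faces (x = +-20 mm). Still to be loaded, on the mat.
- shell_c: Tan phenolic half bearing shell, like a small tunnel, parting faces down: 40 mm long (x, along the bore), 54 mm wide (y), 27 mm high, wall 6 mm, 40 g. Origin: middle of the underside; z up. Grip it over the crown by its flat end faces (x = +-20 mm). Already in its bay: bore along the carrier's x, centre 60 to 70 mm towards +y of the bay's middle.
- relief_valve: Brass relief valve lying on its side on the mat, 88 mm long (x), about 0.18 kg. Origin: on its long axis, in the middle of its body, 15 mm above what it lies on. Square body, 30 x 30 mm, from x = -15 to +17 mm (grip across its flats); threaded inlet, 22 mm across, to x = -33 mm; round bonnet, 25 mm across, to x = +41 mm; locknut and screw to x = +55 mm.
- piston_pin: Chromed steel piston pin, 24 mm diameter, 60 mm long, about 0.13 kg, already lying in one bay with its axis (y) along the carrier's y, centre 60 to 70 mm towards +y of the bay's middle; it can roll. Origin: its middle, on its axis.
- nozzle_segment: Bystander: rust-red cast turbocharger nozzle segment with vanes, a curved piece about 60 x 145 mm and 34 mm high, on the mat. Origin: near the middle of its underside.
- grease_tin: Bystander: yellow tin, 76 mm diameter, 75 mm high, on the mat. Origin: centre of its underside.
- pipe_flange: Bystander: dark steel pipe flange, 105 mm diameter, 34 mm high at the hub, on the mat. Origin: centre of its underside.
Not all that is in view belongs to the job. What is shaped like the shell_a but purple is not meant.

How it is judged:
By the outcome, as a careful person would: the job done as asked, in the order asked, and still so for the second after the job is handed in, while the arm keeps its last pose, push and grip.
It also fails if it takes over 69 s, if anything falls off the work surface, if the arm or the gripper's body presses on something with over 40 N, if the wrist force passes 120 N, or if a joint passes its speed limit or range.

### The arm

A 7-joint arm with a two-finger parallel gripper is mounted at the origin on the work surface. World frame = base frame: x ahead of the robot, y to its left, z up, the work surface at z = 0. Lengths are in mm, angles in degrees, forces in N, time in s.
With the tool pointing down it reaches from about 425 to 975 mm from the base axis. Payload 16.7 kg.
Tool frame: the origin (TCP) lies at the very end of the fingers, on their centre line; the grasp point (between the pads) lies 19 mm behind it (arm.tcp_to_grasp is the distance from the TCP to the grasp point, in mm); z points along the fingers, y is the direction in which the jaws open and shut (so a half turn about z gives the same grasp; the last joint's range is limited). The gripper opens to 85 mm and grips with 20 to 120 N. Pads are 22 mm wide; open, the fingers measure 114 mm over their backs; the gripper's body (76 mm by 85 mm) begins 54 mm behind the grasp point. The pads swing forward as they close: fully open they stand 13 mm farther back than shut.
Start: joints at [67.523, 24.414, 4.234, 92.017, -1.954, 63.644, -3.845], TCP at [162.255, -655.171, 231.302] pointing down, gripper open.
Joint ranges: [-163.25, 163.25], [-28.42, 122.38], [-70.27, 78.77], [12.13, 141.07], [-58.53, 238.53], [9.26, 117.41], [-156.51, 156.51]. Speed limits (degrees/s): [108.29, 108.29, 136.94, 136.94, 172.46, 172.46, 172.46].

### API

Orientations are given as [roll, pitch, yaw] about the fixed x, y, z axes, in that order (R = Rz(yaw) Ry(pitch) Rx(roll)).
In Python, from bench import status, read_camera, order, arm gives the robot as it stands.
- The arm moves only by the shell command python3 -m crank 'ROWS' [FORCE]. ROWS is JSON, a list of rows, each an object of numbers: "hand": the closure, from -1 (fully open) to 1 (shut); "tx", "ty", "tz": the shift along the tool's x, y, z in cm; "twist": the turn about the tool's z in degrees. A call has 1 to 5 rows; each row shifts and turns the commanded pose from where the row before left it, along the tool's axes as they then stand; what a row does not reach is not made up. A row lasts 1/8 s, in which the tool goes at most 62.5 mm and 10.7 degrees, less where a joint would pass 70% of its speed; a pose out of reach is approached as far as the arm can. A call is refused whole if a number of a shift passes 6.25 or a number of a turn 10.7, either way. A call with a gripper value outside its range is refused whole. The fingers move at their own pace and stop on an object; FORCE is the grip in N (left out, the last holds). Time passes only in rows, so rows that do not move let the fingers close. It gives the time, the measured TCP pose, the force and the opening at its end, in the units of the state.
- status.read_state(): the state, without advancing time (a new reading comes with each control period).
- read_camera(name): name is "scene" or "top" or "wrist"; returns a dict with "pixels" (480x640x3 uint8, blue, green, red), "mtx" (3x3 intrinsics, pixels), "k1" (the pictures are not rectified: a ray, as slopes to the right and down, at radius r is drawn at 1 + k1 r^2 times it, then the intrinsics apply), "pose" (4x4, takes a point from camera to world coordinates). Camera axes: x right, y down, z forward; pixel columns grow to the right and rows downward; lengths in mm; the calibration is good to about 2 mm. A picture is of the moment at which its call begins. There is no depth.
- order.close_job(): hands the job in, once; it reports no verdict.
The state is a dict: "t": time; "q": joint angles; "dq": joint speeds; "joint_efforts": joint torques, N m; "tcp_pos": TCP position; "tool_rot": TCP orientation; "wrist_force": force on the tool from outside, world axes, zero at the start; "torque": the same for the moment, N m; "grip_width": finger opening in mm.
Only numpy, scipy, OpenCV 4.12 (cv2) and the standard library are available. Lean on these libraries where they do the work, as an engineer would, in place of code of your own. Each camera call takes 0.05 s, during which the arm holds its last target.

## Working session

There is one attempt and no reset: what is moved stays moved. The work goes in short steps, Python scripts to look and compute and a shell command to move; the robot and the scene stay as the last step left them, time stands still between calls to the robot, and variables do not carry over. Pictures are saved under pics/ and viewed, and the job is handed in when it is done.

```bash
mkdir -p pics; ls; python3 - <<'E'
from bench import status, read_camera, order, arm
import cv2
print(status.read_state())
for n in ["scene","top","wrist"]:
    c=read_camera(n); cv2.imwrite(f"pics/{n}0.png",c["pixels"]); print(n,c["mtx"].tolist(),c["k1"],c["pose"].round(3).tolist())
print([a for a in dir(arm) if a[0]!='_'])
E
```

```text
pics
{'t': 0.0, 'q': array([67.52282925, 24.44917535,  4.23139497, 92.05198244, -1.95427954,
       63.64399587, -3.84411767]), 'dq': array([-0.0180887 , -0.02724997, -0.0085238 ,  0.07268363, -0.01551637,
        0.03443343, -0.09728805]), 'joint_efforts': array([-4.49581876e-04, -9.49841881e+01,  3.76098856e+00, -4.63514686e+01,
        1.92187837e-02,  9.96195828e-03, -1.30986217e-05]), 'tcp_pos': array([ 162.16049371, -654.8114934 ,  230.61815619]), 'tool_rot': array([-1.79927173e+02,  4.92489327e-03,  1.39097988e+01]), 'wrist_force': array([-0.20068933,  0.38342687, -0.82081184]), 'torque': array([-0.01892392,  0.05139074, -0.03281442]), 'grip_width': 85.39856318779027}
scene [[459.33807423364624, 0.0, 317.9223097731321], [0.0, 459.33807423364624, 233.77603961862448], [0.0, 0.0, 1.0]] -0.04314351903712296 [[0.641, 0.513, -0.57, 1042.539], [0.767, -0.445, 0.462, -483.054], [-0.016, -0.734, -0.679, 770.224], [0.0, 0.0, 0.0, 1.0]]
top [[467.813204659611, 0.0, 317.83773438652895], [0.0, 467.813204659611, 247.25938878264242], [0.0, 0.0, 1.0]] 0.00489249886851268 [[0.034, -0.978, 0.208, 220.975], [-0.999, -0.033, 0.006, 1.345], [0.001, -0.208, -0.978, 1131.463], [0.0, 0.0, 0.0, 1.0]]
wrist [[398.45601347658186, 0.0, 325.7420986010471], [0.0, 398.45601347658186, 237.5321824313187], [0.0, 0.0, 1.0]] 0.030624674454957354 [[0.241, -0.933, -0.268, 229.634], [-0.971, -0.232, -0.064, -638.546], [-0.002, 0.275, -0.961, 372.537], [0.0, 0.0, 0.0, 1.0]]
['IKError', 'tcp_to_grasp']
```

View pics/top0.png

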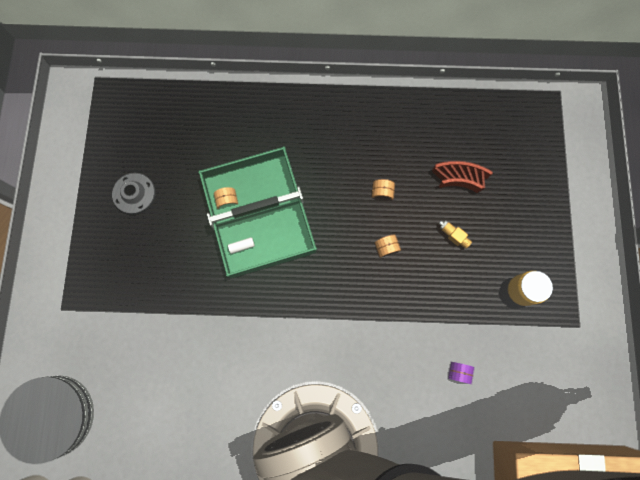

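View pics/scene0.png

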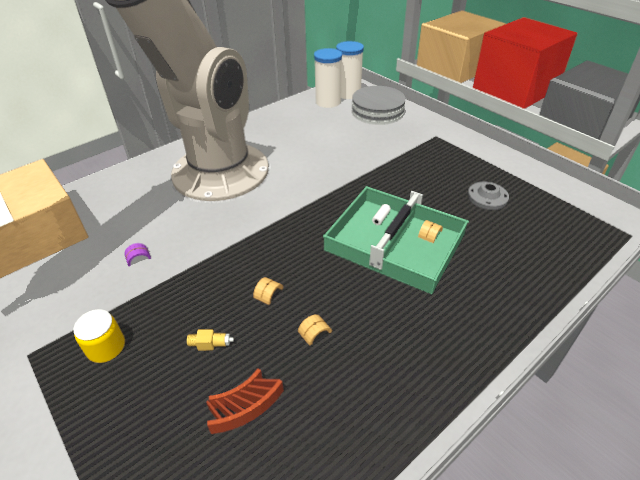

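View pics/wrist0.png

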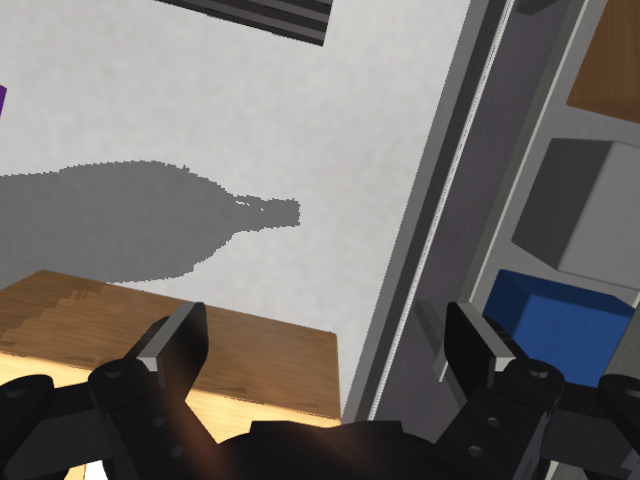

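The top view shows the carrier around (258,211), with shell_c at (226,196) and the pin at (241,245). The loose shells are at (384,188) and (388,245), the valve is at (456,235), and the purple decoy is at (461,373). I'll enlarge these.

```bash
cat > h.py <<'E'
import numpy as np, cv2
from bench import status, read_camera
def ray(c,uv):
    K=np.array(c["mtx"]);k=c["k1"]
    d=np.array([(uv[0]-K[0,2])/K[0,0],(uv[1]-K[1,2])/K[1,1]]);s=d.copy()
    for _ in range(20): s=d/(1+k*(s@s))
    P=np.array(c["pose"]); v=P[:3,:3]@np.array([s[0],s[1],1]); return P[:3,3],v
def atz(c,uv,z):
    o,v=ray(c,uv); return o+v*(z-o[2])/v[2]
def proj(c,p):
    P=np.array(c["pose"]);K=np.array(c["mtx"]); q=P[:3,:3].T@(np.array(p)-P[:3,3]); s=q[:2]/q[2]
    s=s*(1+c["k1"]*(s@s)); return np.array([K[0,0]*s[0]+K[0,2],K[1,1]*s[1]+K[1,2]])
def crop(c,x,y,w,h,f,name):
    im=cv2.resize(c["pixels"][y:y+h,x:x+w],None,fx=f,fy=f,interpolation=cv2.INTER_CUBIC)
    cv2.imwrite("pics/"+name,im)
E
python3 - <<'E'
from h import *
c=read_camera("top"); crop(c,190,140,140,140,5,"car.png") if 0 else None
im=cv2.resize(c["pixels"][140:285,190:330],None,fx=4,fy=4,interpolation=cv2.INTER_CUBIC);cv2.imwrite("pics/car.png",im)
crop(c,360,165,130,100,6,"parts.png")
s=read_camera("scene"); crop(s,180,265,160,90,5,"parts_s.png")
E
```

```text
(no output)
```

View pics/car.png

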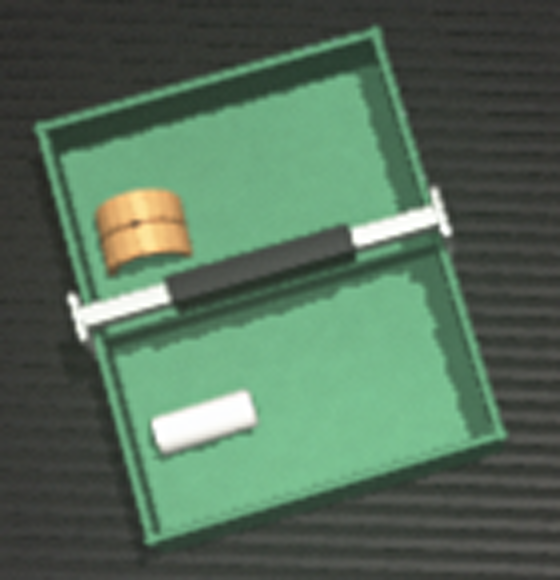

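View pics/parts.png

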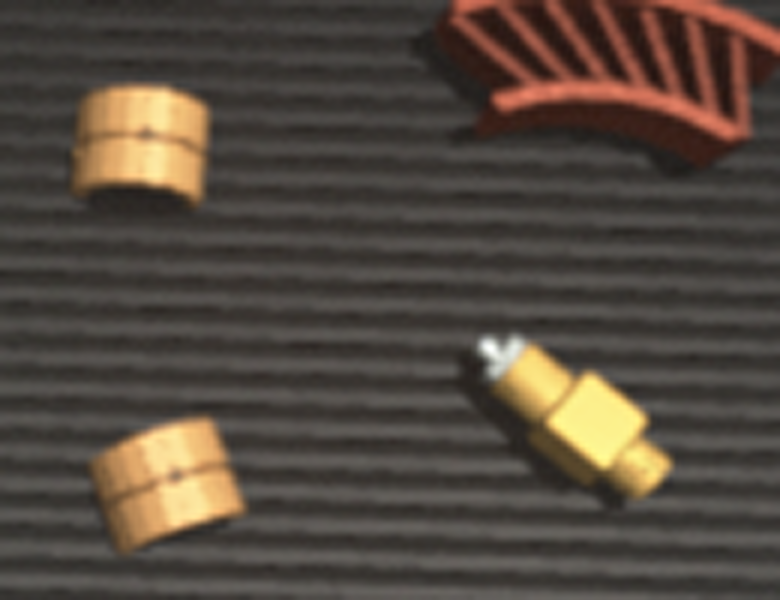

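View pics/parts_s.png

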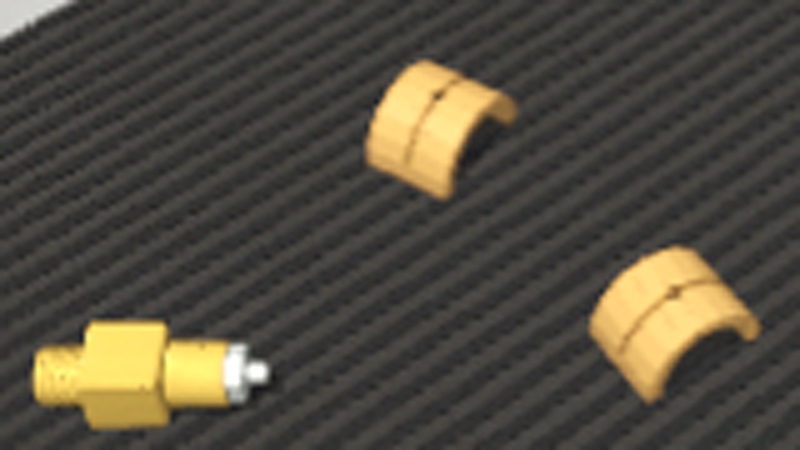

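```bash
python3 - <<'E'
from h import *
c=read_camera("top"); s=read_camera("scene")
U=lambda p,o,f:((p[0]+.5)/f-.5+o[0],(p[1]+.5)/f-.5+o[1])
T=lambda p,z:atz(c,U(p,(360,165),6),z).round(1)
S=lambda p,z:atz(s,U(p,(180,265),5),z).round(1)
C=lambda p,z:atz(c,U(p,(190,140),4),z).round(1)
cor=[C(p,49) for p in [(42,128),(380,30),(503,437),(150,543)]]
print("corners",cor,np.mean(cor,0))
for i in range(4): print(np.linalg.norm(cor[i]-cor[(i+1)%4]), np.degrees(np.arctan2(*(cor[(i+1)%4]-cor[i])[[1,0]])))
print("grip ends z82", C((172,290),78+4),C((352,242),82), "uprights z80",C((78,316),80),C((440,211),80))
print("shellc crown",C((137,223),34)); print("pin",C((153,433),19),C((253,408),19))
print("A hole",T((145,133),31),S((674,292),31)); print("B hole",T((176,474),31),S((438,95),31))
print("A groove ends",T((78,138),12),T((208,155),12)); print("A crown",T((148,87),31),T((140,185),31))
print("B crown",T((152,434),31),T((188,528),31)); print("B top corners")
print("valve top corners",[T(p,34) for p in [(590,372),(648,418),(598,470),(547,428)]])
print("valve axis", T((486,342),19),T((655,480),19)); print("valve axis scene",S((268,372),19),S((36,376),19))
print("purple",atz(c,(461,373),25))
E
```

```text
corners [array([630.7, 302.6,  49. ]), array([702.1,  99. ,  49. ]), array([447.2,  13.8,  49. ]), array([377. , 217.6,  49. ])] [539.25 158.25  49.  ]
215.7566221463434 -70.6748629713756
268.76206949642284 -161.51786087634832
215.55157155539365 109.0065426834237
267.560628643304 18.522981507894105
grip ends z82 [521.2 209.2  82. ] [554. 106.  82.] uprights z80 [504.2 263.1  80. ] [575.4  55.3  80. ]
shellc crown [576.8 243.2  34. ]
pin [448.7 226.7  19. ] [466.3 167.   19. ]
A hole [ 613.6 -149.5   31. ] [ 614.7 -150.1   31. ]
B hole [ 470.  -162.6   31. ] [ 470.5 -161.3   31. ]
A groove ends [ 617.2 -124.    12. ] [ 611.6 -178.5   12. ]
A crown [ 633.7 -150.6   31. ] [ 591.1 -147.5   31. ]
B crown [ 486.2 -152.9   31. ] [ 448.1 -167.4   31. ]
B top corners
valve top corners [array([ 517.2, -328.9,   34. ]), array([ 498.9, -351.7,   34. ]), array([ 476.8, -331. ,   34. ]), array([ 493.4, -311. ,   34. ])]
valve axis [ 532.5 -291.2   19. ] [ 476.9 -358.5   19. ]
valve axis scene [ 534.5 -289.    19. ] [ 477.3 -359.5   19. ]
purple [ 173.86023659 -328.77319373   25.        ]
```

Everything agrees with the given sizes: carrier sides of 216 × 268 mm, valve length of 87–90 mm, and crown points matching between the two cameras to about 1–2 mm. shell_c is in the +x bay and the pin is in the −x bay. Next is a planner that converts a target into tool-axis rows.

```bash
cat > plan.py <<'E'
import sys,json
from h import *
def plan(x,y,z,yaw,n,s=None):
    st=status.read_state(); p=st["tcp_pos"];psi=st["tool_rot"][2]
    d=np.array([x,y,z])-p; dy=(yaw-psi+180)%360-180
    print("t",round(st["t"],2),"at",p.round(1),"rot",st["tool_rot"].round(2),"w",round(st["grip_width"],1),"F",st["wrist_force"].round(1),"| need",d.round(1),"yaw",round(dy,1))
    out=[]
    for i in range(n):
        a=np.radians(psi+dy*i/n); c,s_=np.cos(a),np.sin(a)
        dx,dyy=d[0]/n,d[1]/n
        r={"tx":round((c*dx+s_*dyy)/10,2),"ty":round((s_*dx-c*dyy)/10,2),"tz":round(-d[2]/n/10,2),"twist":round(-dy/n,1)}
        out.append(r)
    for i in range(0,n,5): print(json.dumps(out[i:i+5]))
if __name__=="__main__":
    a=[float(v) for v in sys.argv[1:]]; plan(*a[:4],int(a[4]))
E
python3 plan.py 614 -150 150 84.5 14; python3 -m crank 2>&1 | head
```

```text
t 0.35 at [ 162.3 -655.1  231.2] rot [-179.99   -0.     13.91] w 85.6 F [ 0.2 -0.4  0.7] | need [451.7 505.1 -81.2] yaw 70.6
[{"tx": 4.0, "ty": -2.73, "tz": 0.58, "twist": -5.0}, {"tx": 4.22, "ty": -2.36, "tz": 0.58, "twist": -5.0}, {"tx": 4.42, "ty": -1.98, "tz": 0.58, "twist": -5.0}, {"tx": 4.57, "ty": -1.59, "tz": 0.58, "twist": -5.0}, {"tx": 4.69, "ty": -1.18, "tz": 0.58, "twist": -5.0}]
[{"tx": 4.78, "ty": -0.76, "tz": 0.58, "twist": -5.0}, {"tx": 4.83, "ty": -0.34, "tz": 0.58, "twist": -5.0}, {"tx": 4.84, "ty": 0.09, "tz": 0.58, "twist": -5.0}, {"tx": 4.81, "ty": 0.51, "tz": 0.58, "twist": -5.0}, {"tx": 4.75, "ty": 0.93, "tz": 0.58, "twist": -5.0}]
[{"tx": 4.65, "ty": 1.35, "tz": 0.58, "twist": -5.0}, {"tx": 4.51, "ty": 1.75, "tz": 0.58, "twist": -5.0}, {"tx": 4.34, "ty": 2.14, "tz": 0.58, "twist": -5.0}, {"tx": 4.14, "ty": 2.51, "tz": 0.58, "twist": -5.0}]
invalid input
```

```bash
python3 -m crank '[{"tx":4.0,"ty":-2.7,"tz":0.3,"twist":-5},{"tx":4.2,"ty":-2.4,"tz":0.3,"twist":-5},{"tx":4.4,"ty":-2.0,"tz":0.3,"twist":-5},{"tx":4.6,"ty":-1.6,"tz":0.3,"twist":-5},{"tx":4.7,"ty":-1.2,"tz":0.3,"twist":-5}]' 30
python3 plan.py 614 -150 150 84.5 9
```

```text
t 0.35 at [ 162.3 -655.1  231.2] rot [-179.99   -0.     13.91] w 85.6 F [ 0.2 -0.4  0.7] | need [451.7 505.1 -81.2] yaw 70.6
[{"tx": 6.22, "ty": -4.24, "tz": 0.9, "twist": -7.8}, {"tx": 6.74, "ty": -3.35, "tz": 0.9, "twist": -7.8}, {"tx": 7.14, "ty": -2.4, "tz": 0.9, "twist": -7.8}, {"tx": 7.4, "ty": -1.4, "tz": 0.9, "twist": -7.8}, {"tx": 7.52, "ty": -0.38, "tz": 0.9, "twist": -7.8}]
[{"tx": 7.5, "ty": 0.65, "tz": 0.9, "twist": -7.8}, {"tx": 7.34, "ty": 1.67, "tz": 0.9, "twist": -7.8}, {"tx": 7.05, "ty": 2.65, "tz": 0.9, "twist": -7.8}, {"tx": 6.62, "ty": 3.59, "tz": 0.9, "twist": -7.8}]invalid input at $[0]: expected keys hand, tx, ty, tz, twist
```

```bash
python3 -m crank '[{"hand":-1,"tx":4.0,"ty":-2.7,"tz":0.3,"twist":-5},{"hand":-1,"tx":4.2,"ty":-2.4,"tz":0.3,"twist":-5},{"hand":-1,"tx":4.4,"ty":-2.0,"tz":0.3,"twist":-5},{"hand":-1,"tx":4.6,"ty":-1.6,"tz":0.3,"twist":-5},{"hand":-1,"tx":4.7,"ty":-1.2,"tz":0.3,"twist":-5}]' 30
echo; python3 plan.py 614 -150 150 84.5 9
```

```text
t: 0.98
tcp_pos: [324.5, -473.3, 216.4]
tool_rot: [180.0, -0.0, 39.1]
wrist_force: [0.4, 0.1, -1.1]
grip_width: 85.4

t 0.97 at [ 324.5 -473.3  216.4] rot [179.98  -0.    39.07] w 85.4 F [ 0.4  0.1 -1.1] | need [289.5 323.3 -66.4] yaw 45.4
[{"tx": 4.76, "ty": -0.76, "tz": 0.74, "twist": -5.0}, {"tx": 4.81, "ty": -0.34, "tz": 0.74, "twist": -5.0}, {"tx": 4.82, "ty": 0.09, "tz": 0.74, "twist": -5.0}, {"tx": 4.8, "ty": 0.51, "tz": 0.74, "twist": -5.0}, {"tx": 4.73, "ty": 0.93, "tz": 0.74, "twist": -5.0}]
[{"tx": 4.63, "ty": 1.34, "tz": 0.74, "twist": -5.0}, {"tx": 4.5, "ty": 1.74, "tz": 0.74, "twist": -5.0}, {"tx": 4.32, "ty": 2.13, "tz": 0.74, "twist": -5.0}, {"tx": 4.12, "ty": 2.51, "tz": 0.74, "twist": -5.0}]
```

Tracking is good. I'll continue to above shell A.

```bash
python3 -m crank '[{"hand":-1,"tx":4.8,"ty":-0.8,"tz":0.7,"twist":-5},{"hand":-1,"tx":4.8,"ty":-0.3,"tz":0.7,"twist":-5},{"hand":-1,"tx":4.8,"ty":0.1,"tz":0.7,"twist":-5},{"hand":-1,"tx":4.8,"ty":0.5,"tz":0.7,"twist":-5},{"hand":-1,"tx":4.7,"ty":0.9,"tz":0.7,"twist":-5}]'
python3 -m crank '[{"hand":-1,"tx":4.6,"ty":1.3,"tz":0.8,"twist":-5},{"hand":-1,"tx":4.5,"ty":1.7,"tz":0.8,"twist":-5},{"hand":-1,"tx":4.3,"ty":2.1,"tz":0.8,"twist":-5},{"hand":-1,"tx":4.1,"ty":2.5,"tz":0.8,"twist":-5},{"hand":-1,"tx":0,"ty":0,"tz":0,"twist":0}]'
echo; python3 - <<'E'
from h import *
c=read_camera("wrist"); cv2.imwrite("pics/w1.png",c["pixels"])
for n,(x,y,yw) in {"A":(614,-150,-5.5),"B":(470.2,-162,18)}.items():
    a=np.radians(yw); X=np.array([np.cos(a),np.sin(a),0]);Y=np.array([-np.sin(a),np.cos(a),0])
    o=np.array([x,y,0])
    print(n,"hole",proj(c,o+[0,0,31]).round(),"crown ends",proj(c,o+X*20+[0,0,31]).round(),proj(c,o-X*20+[0,0,31]).round(),"feet",[proj(c,o+X*i*20+Y*j*27+[0,0,4]).round().tolist() for i in(1,-1) for j in (1,-1)])
E
python3 plan.py 614 -150 15 84.5 4
```

```text
t: 1.6
tcp_pos: [485.9, -294.5, 181.3]
tool_rot: [180.0, 0.0, 64.1]
wrist_force: [0.2, -0.6, -0.4]
grip_width: 85.3
t: 2.22
tcp_pos: [615.2, -149.2, 148.6]
tool_rot: [-180.0, -0.1, 84.3]
wrist_force: [-0.2, -0.8, 0.5]
grip_width: 85.5

A hole [325. 233.] crown ends [354. 233.] [295. 233.] feet [[352.0, 187.0], [351.0, 258.0], [297.0, 187.0], [299.0, 258.0]]
B hole [118. 269.] crown ends [144. 258.] [ 93. 280.] feet [[141.0, 214.0], [178.0, 278.0], [94.0, 236.0], [132.0, 297.0]]
t 2.27 at [ 614.  -151.5  148.8] rot [-1.7996e+02 -5.0000e-02  8.4060e+01] w 85.4 F [-0.8 -1.2  0.3] | need [  -0.     1.5 -133.8] yaw 0.4
[{"tx": 0.04, "ty": -0.0, "tz": 3.34, "twist": -0.1}, {"tx": 0.04, "ty": -0.0, "tz": 3.34, "twist": -0.1}, {"tx": 0.04, "ty": -0.0, "tz": 3.34, "twist": -0.1}, {"tx": 0.04, "ty": -0.0, "tz": 3.34, "twist": -0.1}]
```

View pics/w1.png

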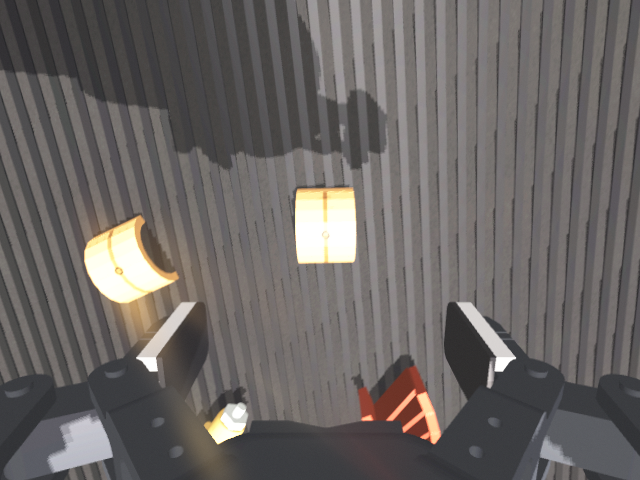

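The wrist view puts shell A's hole at (325,235), against (325,233) predicted. Shell B's is at (119,270), against (118,269). Descending on A.

```bash
python3 -m crank '[{"hand":-1,"tx":0,"ty":0,"tz":5,"twist":-0.4},{"hand":-1,"tx":0,"ty":0,"tz":5,"twist":0},{"hand":-1,"tx":0,"ty":0,"tz":3,"twist":0},{"hand":-1,"tx":0,"ty":0,"tz":1.1,"twist":0},{"hand":-1,"tx":0,"ty":0,"tz":0,"twist":0}]' 30
python3 -m crank '[{"hand":1,"tx":0,"ty":0,"tz":0,"twist":0},{"hand":1,"tx":0,"ty":0,"tz":0,"twist":0},{"hand":1,"tx":0,"ty":0,"tz":0,"twist":0},{"hand":1,"tx":0,"ty":0,"tz":0,"twist":0}]' 30
python3 - <<'E'
from h import *
c=read_camera("wrist"); cv2.imwrite("pics/w2.png",c["pixels"])
E
```

```text
t: 2.9
tcp_pos: [613.2, -153.9, 8.6]
tool_rot: [-180.0, 0.0, 84.3]
wrist_force: [-0.3, 0.6, 1.0]
grip_width: 85.1
t: 3.4
tcp_pos: [613.8, -153.5, 9.3]
tool_rot: [179.9, 0.0, 84.3]
wrist_force: [-2.4, 0.5, 9.4]
grip_width: 39.2
```

View pics/w2.png

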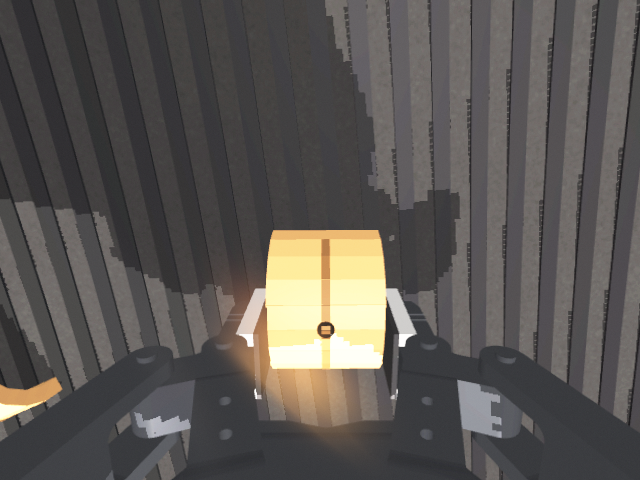

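The shell is held at 39.2 mm, about 3.5 mm off centre along tool x. Now lifting it.

```bash
python3 -m crank '[{"hand":1,"tx":0,"ty":0,"tz":-2,"twist":0},{"hand":1,"tx":0,"ty":0,"tz":-4,"twist":0},{"hand":1,"tx":0,"ty":0,"tz":-4,"twist":0}]' 30
python3 plan.py 627.6 114.9 115 108.7 7
```

```text
t: 3.82
tcp_pos: [613.5, -153.2, 110.7]
tool_rot: [180.0, -0.0, 84.3]
wrist_force: [-0.1, 0.0, -0.2]
grip_width: 39.0
t 3.83 at [ 613.5 -153.2  110.7] rot [ 1.7997e+02 -1.0000e-02  8.4320e+01] w 39.0 F [-0.1  0.  -0.2] | need [ 14.1 268.1   4.3] yaw 24.4
[{"tx": 3.83, "ty": -0.18, "tz": -0.06, "twist": -3.5}, {"tx": 3.83, "ty": 0.06, "tz": -0.06, "twist": -3.5}, {"tx": 3.82, "ty": 0.29, "tz": -0.06, "twist": -3.5}, {"tx": 3.8, "ty": 0.52, "tz": -0.06, "twist": -3.5}, {"tx": 3.76, "ty": 0.75, "tz": -0.06, "twist": -3.5}]
[{"tx": 3.71, "ty": 0.98, "tz": -0.06, "twist": -3.5}, {"tx": 3.64, "ty": 1.2, "tz": -0.06, "twist": -3.5}]
```

```bash
python3 -m crank '[{"hand":1,"tx":3.8,"ty":-0.2,"tz":0,"twist":-3.5},{"hand":1,"tx":3.8,"ty":0.1,"tz":0,"twist":-3.5},{"hand":1,"tx":3.8,"ty":0.3,"tz":0,"twist":-3.5},{"hand":1,"tx":3.8,"ty":0.5,"tz":0,"twist":-3.5},{"hand":1,"tx":3.8,"ty":0.8,"tz":0,"twist":-3.5}]'
python3 -m crank '[{"hand":1,"tx":3.7,"ty":1.0,"tz":0,"twist":-3.5},{"hand":1,"tx":3.6,"ty":1.2,"tz":0,"twist":-3.5},{"hand":1,"tx":0,"ty":0,"tz":0,"twist":0},{"hand":1,"tx":0,"ty":0,"tz":0,"twist":0}]'
python3 - <<'E'
from h import *
c=read_camera("wrist"); cv2.imwrite("pics/w3.png",c["pixels"])
c=read_camera("top"); crop(c,190,140,170,145,4,"t3.png")
E
python3 plan.py 627.6 114.9 13 108.7 4
```

```text
t: 4.45
tcp_pos: [624.2, 38.9, 109.9]
tool_rot: [179.9, 0.0, 101.9]
wrist_force: [0.6, -0.2, 0.6]
grip_width: 39.2
t: 4.95
tcp_pos: [628.5, 113.3, 109.2]
tool_rot: [180.0, 0.0, 108.8]
wrist_force: [-0.4, -0.2, -0.2]
grip_width: 39.0
t 5.05 at [628.5 112.5 108.8] rot [1.7999e+02 4.0000e-02 1.0870e+02] w 39.4 F [ 0.5  0.6 -0.6] | need [ -0.9   2.4 -95.8] yaw -0.0
[{"tx": 0.06, "ty": -0.0, "tz": 2.4, "twist": 0.0}, {"tx": 0.06, "ty": -0.0, "tz": 2.4, "twist": 0.0}, {"tx": 0.06, "ty": -0.0, "tz": 2.4, "twist": 0.0}, {"tx": 0.06, "ty": -0.0, "tz": 2.4, "twist": 0.0}]
```

View pics/w3.png

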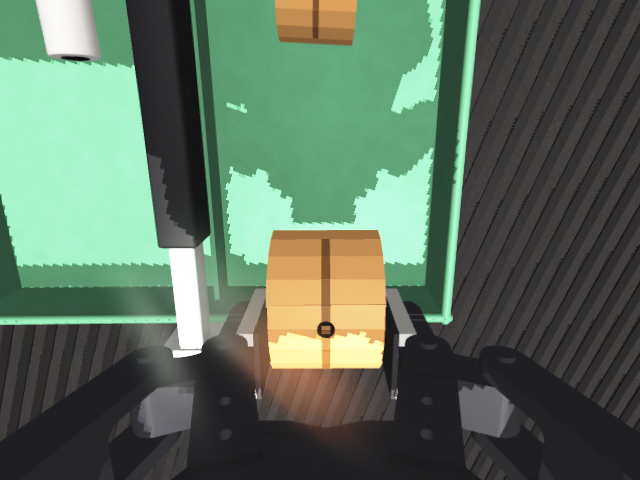

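View pics/t3.png

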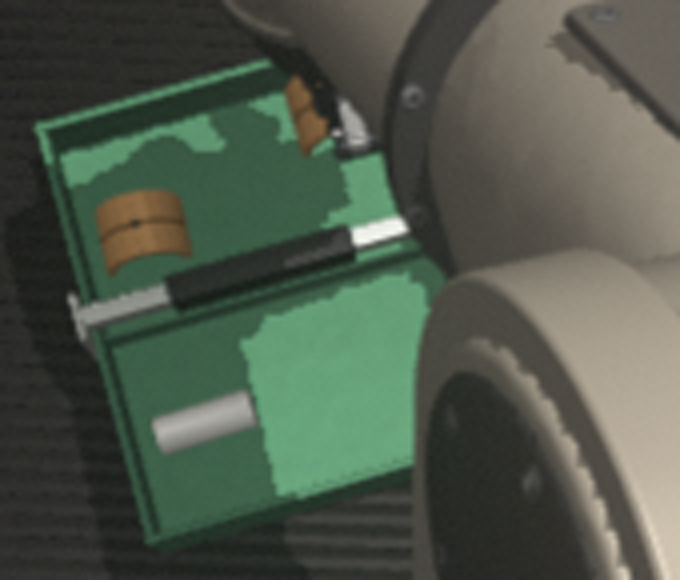

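```bash
python3 - <<'E'
from h import *
c=read_camera("wrist"); st=status.read_state(); print(st["tcp_pos"].round(1),st["tool_rot"].round(1))
a=np.radians(18.7);R=np.array([[np.cos(a),np.sin(a)],[-np.sin(a),np.cos(a)]])
f=lambda uv,z:(R@(atz(c,uv,z)[:2]-[539,158.3])).round(1)
print("corner outer",f((450,322),49),"rim y- near",f((230,321),49),"+x wall",f((469,100),49),"grip end",f((158,246),82),f((207,240),82),"tcp",(R@(st["tcp_pos"][:2]-[539,158.3])).round(1))
E
```

```text
[628.5 112.5 108.7] [180.    0.  108.7]
corner outer [ 139.  -108.9] rim y- near [  16.4 -108.5] +x wall [137.8   8. ] grip end [ -4.1 -54.6] [ 17.5 -51.9] tcp [ 70.1 -72.1]
```

The wrist view suggests the carrier sits about 4 mm further +x than the top view gave. That is within margin here, so I'll nudge and descend, then check again later for the handle.

```bash
python3 -m crank '[{"hand":1,"tx":0.3,"ty":0.2,"tz":2,"twist":0},{"hand":1,"tx":0,"ty":0,"tz":3,"twist":0},{"hand":1,"tx":0,"ty":0,"tz":3,"twist":0},{"hand":1,"tx":0,"ty":0,"tz":1.2,"twist":0},{"hand":1,"tx":0,"ty":0,"tz":0,"twist":0}]'
python3 -m crank '[{"hand":1,"tx":0,"ty":0,"tz":0.2,"twist":0},{"hand":1,"tx":0,"ty":0,"tz":0,"twist":0}]'
```

```text
t: 5.72
tcp_pos: [628.7, 117.3, 15.4]
tool_rot: [-179.9, -0.0, 108.8]
wrist_force: [1.2, 0.1, 0.8]
grip_width: 39.1
t: 5.98
tcp_pos: [629.7, 117.4, 15.2]
tool_rot: [179.9, 0.0, 108.8]
wrist_force: [0.4, -0.2, -0.8]
grip_width: 39.5
```

```bash
python3 -m crank '[{"hand":1,"tx":0,"ty":0,"tz":0.2,"twist":0},{"hand":1,"tx":0,"ty":0,"tz":0,"twist":0}]'
python3 -m crank '[{"hand":1,"tx":0,"ty":0,"tz":0.1,"twist":0},{"hand":1,"tx":0,"ty":0,"tz":0,"twist":0}]'
```

```text
t: 6.22
tcp_pos: [629.3, 117.3, 12.5]
tool_rot: [180.0, 0.0, 108.8]
wrist_force: [0.3, -0.3, -0.3]
grip_width: 39.3
t: 6.48
tcp_pos: [629.4, 117.3, 12.2]
tool_rot: [180.0, 0.0, 108.8]
wrist_force: [-4.7, -1.1, 13.6]
grip_width: 39.1
```

Contact with the floor came at 12.2 mm, as expected. Opening partway and retreating.

```bash
python3 -m crank '[{"hand":-0.4,"tx":0,"ty":0,"tz":0,"twist":0},{"hand":-0.4,"tx":0,"ty":0,"tz":0,"twist":0},{"hand":-0.4,"tx":0,"ty":0,"tz":0,"twist":0}]'
python3 -m crank '[{"hand":-0.4,"tx":0,"ty":0,"tz":-2,"twist":0},{"hand":-0.4,"tx":0,"ty":0,"tz":-4,"twist":0},{"hand":-0.4,"tx":0,"ty":0,"tz":-4,"twist":0},{"hand":-1,"tx":0,"ty":0,"tz":-1,"twist":0}]'
python3 plan.py 470.2 -162 120 108 8
```

```text
t: 6.85
tcp_pos: [629.6, 117.6, 11.5]
tool_rot: [180.0, -0.0, 108.8]
wrist_force: [4.1, 0.6, 1.9]
grip_width: 59.8
t: 7.35
tcp_pos: [630.3, 117.7, 125.2]
tool_rot: [179.8, 0.0, 108.8]
wrist_force: [-0.1, 0.3, 0.3]
grip_width: 76.0
t 7.35 at [630.3 117.7 125.2] rot [1.7978e+02 4.0000e-02 1.0881e+02] w 76.0 F [-0.1  0.3  0.3] | need [-160.1 -279.7   -5.2] yaw -0.8
[{"tx": -2.66, "ty": -3.02, "tz": 0.07, "twist": 0.1}, {"tx": -2.67, "ty": -3.02, "tz": 0.07, "twist": 0.1}, {"tx": -2.68, "ty": -3.01, "tz": 0.07, "twist": 0.1}, {"tx": -2.68, "ty": -3.01, "tz": 0.07, "twist": 0.1}, {"tx": -2.69, "ty": -3.0, "tz": 0.07, "twist": 0.1}]
[{"tx": -2.69, "ty": -3.0, "tz": 0.07, "twist": 0.1}, {"tx": -2.7, "ty": -2.99, "tz": 0.07, "twist": 0.1}, {"tx": -2.7, "ty": -2.99, "tz": 0.07, "twist": 0.1}]
```

```bash
python3 -m crank '[{"hand":-1,"tx":-2.7,"ty":-3.0,"tz":0,"twist":0},{"hand":-1,"tx":-2.7,"ty":-3.0,"tz":0,"twist":0},{"hand":-1,"tx":-2.7,"ty":-3.0,"tz":0,"twist":0},{"hand":-1,"tx":-2.7,"ty":-3.0,"tz":0,"twist":0},{"hand":-1,"tx":-2.7,"ty":-3.0,"tz":0,"twist":0}]'
python3 -m crank '[{"hand":-1,"tx":-2.7,"ty":-3.0,"tz":0,"twist":0},{"hand":-1,"tx":-2.7,"ty":-3.0,"tz":0,"twist":0},{"hand":-1,"tx":-2.7,"ty":-3.0,"tz":0,"twist":0},{"hand":-1,"tx":0,"ty":0,"tz":0,"twist":0},{"hand":-1,"tx":0,"ty":0,"tz":0,"twist":0}]'
python3 - <<'E'
from h import *
c=read_camera("wrist"); cv2.imwrite("pics/w4.png",c["pixels"])
for n,(x,y,yw) in {"B":(470.2,-162,18)}.items():
    a=np.radians(yw); X=np.array([np.cos(a),np.sin(a),0]);Y=np.array([-np.sin(a),np.cos(a),0])
    o=np.array([x,y,0])
    print(n,"hole",proj(c,o+[0,0,31]).round(),"crown ends",proj(c,o+X*20+[0,0,31]).round(),proj(c,o-X*20+[0,0,31]).round(),"feet",[proj(c,o+X*i*20+Y*j*27+[0,0,4]).round().tolist() for i in(1,-1) for j in (1,-1)])
E
python3 plan.py 470.2 -162 8 108 4
```

```text
t: 7.98
tcp_pos: [529.6, -59.9, 121.6]
tool_rot: [-180.0, -0.0, 108.8]
wrist_force: [0.2, -0.7, 0.2]
grip_width: 85.6
t: 8.6
tcp_pos: [471.7, -164.1, 121.6]
tool_rot: [180.0, -0.0, 108.8]
wrist_force: [0.3, 0.6, -0.3]
grip_width: 85.6
B hole [325. 239.] crown ends [358. 239.] [292. 238.] feet [[356.0, 188.0], [354.0, 266.0], [295.0, 187.0], [296.0, 265.0]]
t 8.65 at [ 472.  -163.7  121.6] rot [ 1.7998e+02 -1.0000e-02  1.0886e+02] w 85.6 F [ 0.4 -0.5  0.2] | need [  -1.8    1.7 -113.6] yaw -0.9
[{"tx": 0.05, "ty": -0.03, "tz": 2.84, "twist": 0.2}, {"tx": 0.05, "ty": -0.03, "tz": 2.84, "twist": 0.2}, {"tx": 0.05, "ty": -0.03, "tz": 2.84, "twist": 0.2}, {"tx": 0.05, "ty": -0.03, "tz": 2.84, "twist": 0.2}]
```

View pics/w4.png

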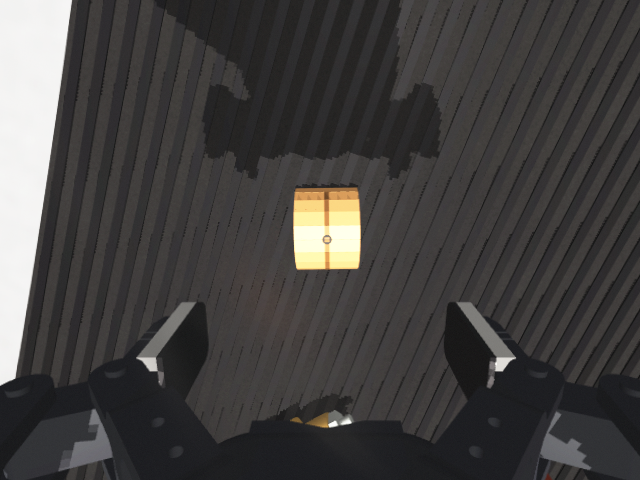

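Shell B sits squarely between the jaws, with its hole at (327,239). Descending and gripping.

```bash
python3 -m crank '[{"hand":-1,"tx":0.3,"ty":0,"tz":4,"twist":0},{"hand":-1,"tx":0,"ty":0,"tz":4,"twist":0},{"hand":-1,"tx":0,"ty":0,"tz":2.3,"twist":0},{"hand":-1,"tx":0,"ty":0,"tz":1,"twist":0},{"hand":-1,"tx":0,"ty":0,"tz":0,"twist":0}]' 30
python3 -m crank '[{"hand":1,"tx":0,"ty":0,"tz":0,"twist":0},{"hand":1,"tx":0,"ty":0,"tz":0,"twist":0},{"hand":1,"tx":0,"ty":0,"tz":0,"twist":0},{"hand":1,"tx":0,"ty":0,"tz":0,"twist":0}]' 30
python3 -m crank '[{"hand":1,"tx":0,"ty":0,"tz":-2,"twist":0},{"hand":1,"tx":0,"ty":0,"tz":-4,"twist":0},{"hand":1,"tx":0,"ty":0,"tz":-4,"twist":0}]' 30
python3 plan.py 607 182 115 108.7 8
```

```text
t: 9.28
tcp_pos: [470.9, -160.9, 8.3]
tool_rot: [-180.0, -0.0, 108.9]
wrist_force: [0.0, -0.7, 0.2]
grip_width: 85.7
t: 9.78
tcp_pos: [471.0, -161.9, 9.0]
tool_rot: [180.0, 0.0, 108.8]
wrist_force: [-2.2, 0.7, 9.6]
grip_width: 39.2
t: 10.15
tcp_pos: [470.5, -161.5, 109.6]
tool_rot: [-180.0, -0.0, 108.8]
wrist_force: [0.2, -0.2, -0.2]
grip_width: 39.2
t 10.15 at [ 470.5 -161.5  109.6] rot [-1.7999e+02 -2.0000e-02  1.0881e+02] w 39.2 F [ 0.2 -0.2 -0.2] | need [136.5 343.5   5.4] yaw -0.1
[{"tx": 3.51, "ty": 3.0, "tz": -0.07, "twist": 0.0}, {"tx": 3.52, "ty": 3.0, "tz": -0.07, "twist": 0.0}, {"tx": 3.52, "ty": 3.0, "tz": -0.07, "twist": 0.0}, {"tx": 3.52, "ty": 3.0, "tz": -0.07, "twist": 0.0}, {"tx": 3.52, "ty": 3.0, "tz": -0.07, "twist": 0.0}]
[{"tx": 3.52, "ty": 3.0, "tz": -0.07, "twist": 0.0}, {"tx": 3.52, "ty": 2.99, "tz": -0.07, "twist": 0.0}, {"tx": 3.52, "ty": 2.99, "tz": -0.07, "twist": 0.0}]
```

```bash
python3 -m crank '[{"hand":1,"tx":3.5,"ty":3.0,"tz":-0.3,"twist":0},{"hand":1,"tx":3.5,"ty":3.0,"tz":-0.3,"twist":0},{"hand":1,"tx":3.5,"ty":3.0,"tz":-0.2,"twist":0},{"hand":1,"tx":3.5,"ty":3.0,"tz":0,"twist":0},{"hand":1,"tx":3.5,"ty":3.0,"tz":0,"twist":0}]'
python3 -m crank '[{"hand":1,"tx":3.5,"ty":3.0,"tz":0,"twist":0},{"hand":1,"tx":3.5,"ty":3.0,"tz":0,"twist":0},{"hand":1,"tx":3.5,"ty":3.0,"tz":0,"twist":0},{"hand":1,"tx":0,"ty":0,"tz":0,"twist":0},{"hand":1,"tx":0,"ty":0,"tz":0,"twist":0}]'
python3 - <<'E'
from h import *
c=read_camera("wrist"); cv2.imwrite("pics/w5.png",c["pixels"])
E
python3 plan.py 607 182 13 108.7 4
```

```text
t: 10.78
tcp_pos: [556.8, 53.6, 116.7]
tool_rot: [180.0, 0.0, 108.8]
wrist_force: [0.1, 0.0, -1.0]
grip_width: 39.0
t: 11.4
tcp_pos: [607.4, 180.4, 116.2]
tool_rot: [-180.0, 0.0, 108.8]
wrist_force: [-0.8, -0.7, -0.8]
grip_width: 39.3
t 11.45 at [607.4 179.7 116.3] rot [-1.7997e+02  3.0000e-02  1.0876e+02] w 39.4 F [ 0.1  0.1 -0.8] | need [  -0.4    2.3 -103.3] yaw -0.1
[{"tx": 0.06, "ty": 0.01, "tz": 2.58, "twist": 0.0}, {"tx": 0.06, "ty": 0.01, "tz": 2.58, "twist": 0.0}, {"tx": 0.06, "ty": 0.01, "tz": 2.58, "twist": 0.0}, {"tx": 0.06, "ty": 0.01, "tz": 2.58, "twist": 0.0}]
```

View pics/w5.png

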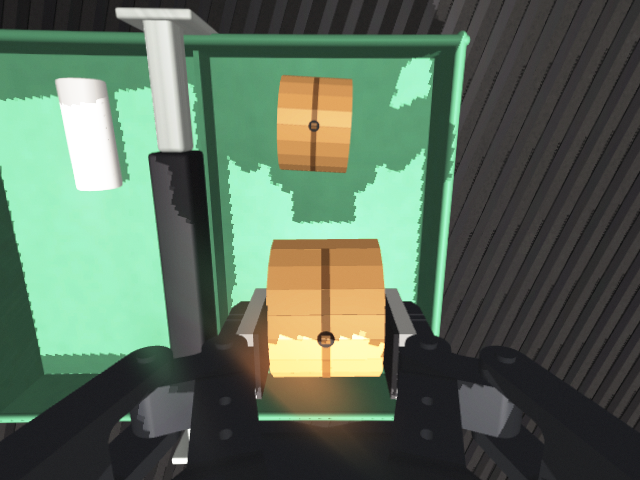

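```bash
python3 - <<'E'
from h import *
c=read_camera("wrist"); st=status.read_state()
a=np.radians(18.7);R=np.array([[np.cos(a),np.sin(a)],[-np.sin(a),np.cos(a)]])
f=lambda uv,z:(R@(atz(c,uv,z)[:2]-[539,158.3])).round(1)
print("corner ++",f((465,36),49),"shell c hole",f((314,126),34),"grip end +",f((150,153),82),f((203,152),82),"tcp",(R@(st["tcp_pos"][:2]-[539,158.3])).round(1))
print("upright",f((117,12),80),f((190,12),80))
E
```

```text
corner ++ [136.9 107.3] shell c hole [64.8 66.6] grip end + [-4.4 55.3] [18.3 55.9] tcp [71.7 -1.9]
upright [-11.2 109.4] [ 17.4 109.8]
```

```bash
python3 -m crank '[{"hand":1,"tx":0.1,"ty":0,"tz":3,"twist":0},{"hand":1,"tx":0,"ty":0,"tz":3,"twist":0},{"hand":1,"tx":0,"ty":0,"tz":3,"twist":0},{"hand":1,"tx":0,"ty":0,"tz":1,"twist":0},{"hand":1,"tx":0,"ty":0,"tz":0,"twist":0}]'
python3 -m crank '[{"hand":1,"tx":0,"ty":0,"tz":0.1,"twist":0},{"hand":1,"tx":0,"ty":0,"tz":0,"twist":0}]'
```

```text
t: 12.12
tcp_pos: [607.2, 181.2, 16.5]
tool_rot: [-180.0, 0.0, 108.8]
wrist_force: [0.2, -0.3, 0.0]
grip_width: 39.4
t: 12.38
tcp_pos: [607.9, 181.8, 16.3]
tool_rot: [179.9, 0.0, 108.8]
wrist_force: [0.8, 0.0, 1.0]
grip_width: 39.2
```

```bash
python3 -m crank '[{"hand":1,"tx":0,"ty":0,"tz":0.3,"twist":0},{"hand":1,"tx":0,"ty":0,"tz":0,"twist":0}]'
python3 -m crank '[{"hand":1,"tx":0,"ty":0,"tz":0.1,"twist":0},{"hand":1,"tx":0,"ty":0,"tz":0,"twist":0}]'
```

```text
t: 12.62
tcp_pos: [607.2, 181.7, 12.3]
tool_rot: [-180.0, 0.0, 108.8]
wrist_force: [0.2, 0.3, -0.2]
grip_width: 39.4
t: 12.88
tcp_pos: [607.3, 181.7, 12.1]
tool_rot: [180.0, 0.0, 108.8]
wrist_force: [-3.9, -1.8, 12.8]
grip_width: 39.1
```

```bash
python3 -m crank '[{"hand":-0.4,"tx":0,"ty":0,"tz":0,"twist":0},{"hand":-0.4,"tx":0,"ty":0,"tz":0,"twist":0},{"hand":-0.4,"tx":0,"ty":0,"tz":0,"twist":0}]'
python3 -m crank '[{"hand":-0.4,"tx":0,"ty":0,"tz":-2,"twist":0},{"hand":-0.4,"tx":0,"ty":0,"tz":-4,"twist":0},{"hand":-0.4,"tx":0,"ty":0,"tz":-4,"twist":0},{"hand":-1,"tx":0,"ty":0,"tz":-2,"twist":0}]'
python3 plan.py 497.5 -332.0 130 50.5 11
```

```text
t: 13.25
tcp_pos: [608.0, 182.0, 11.7]
tool_rot: [179.9, -0.0, 108.8]
wrist_force: [4.2, 2.1, 3.8]
grip_width: 59.4
t: 13.75
tcp_pos: [607.7, 182.0, 134.3]
tool_rot: [179.9, 0.0, 108.8]
wrist_force: [0.7, -0.1, -0.4]
grip_width: 76.0
t 13.75 at [607.7 182.  134.3] rot [1.7988e+02 1.0000e-02 1.0881e+02] w 76.0 F [ 0.7 -0.1 -0.4] | need [-110.2 -514.    -4.3] yaw -58.3
[{"tx": -4.1, "ty": -2.45, "tz": 0.04, "twist": 5.3}, {"tx": -4.31, "ty": -2.07, "tz": 0.04, "twist": 5.3}, {"tx": -4.48, "ty": -1.66, "tz": 0.04, "twist": 5.3}, {"tx": -4.62, "ty": -1.24, "tz": 0.04, "twist": 5.3}, {"tx": -4.71, "ty": -0.81, "tz": 0.04, "twist": 5.3}]
[{"tx": -4.76, "ty": -0.37, "tz": 0.04, "twist": 5.3}, {"tx": -4.78, "ty": 0.07, "tz": 0.04, "twist": 5.3}, {"tx": -4.75, "ty": 0.52, "tz": 0.04, "twist": 5.3}, {"tx": -4.68, "ty": 0.95, "tz": 0.04, "twist": 5.3}, {"tx": -4.57, "ty": 1.38, "tz": 0.04, "twist": 5.3}]
[{"tx": -4.43, "ty": 1.8, "tz": 0.04, "twist": 5.3}]
```

```bash
python3 -m crank '[{"hand":-1,"tx":-4.1,"ty":-2.5,"tz":0,"twist":5.3},{"hand":-1,"tx":-4.3,"ty":-2.1,"tz":0,"twist":5.3},{"hand":-1,"tx":-4.5,"ty":-1.7,"tz":0,"twist":5.3},{"hand":-1,"tx":-4.6,"ty":-1.2,"tz":0,"twist":5.3},{"hand":-1,"tx":-4.7,"ty":-0.8,"tz":0,"twist":5.3}]'
python3 -m crank '[{"hand":-1,"tx":-4.8,"ty":-0.4,"tz":0,"twist":5.3},{"hand":-1,"tx":-4.8,"ty":0.1,"tz":0,"twist":5.3},{"hand":-1,"tx":-4.8,"ty":0.5,"tz":0,"twist":5.3},{"hand":-1,"tx":-4.7,"ty":1.0,"tz":0,"twist":5.3},{"hand":-1,"tx":-4.6,"ty":1.4,"tz":0,"twist":5.3}]'
python3 -m crank '[{"hand":-1,"tx":-4.4,"ty":1.8,"tz":0,"twist":5.3},{"hand":-1,"tx":0,"ty":0,"tz":0,"twist":0},{"hand":-1,"tx":0,"ty":0,"tz":0,"twist":0}]'
python3 - <<'E'
from h import *
c=read_camera("wrist"); cv2.imwrite("pics/w6.png",c["pixels"])
c2=read_camera("top"); crop(c2,190,140,140,145,4,"t6.png")
o=np.array([497.5,-332,0]);a=np.radians(50.5); X=np.array([np.cos(a),np.sin(a),0]);Y=np.array([-np.sin(a),np.cos(a),0])
print([proj(c,o+X*i+Y*15*j+[0,0,34]).round().tolist() for i in(-15,17) for j in(1,-1)],proj(c,o+X*55+[0,0,19]),proj(c,o-X*33+[0,0,19]))
E
python3 plan.py 497.5 -332.0 12 50.5 4
```

```text
t: 14.38
tcp_pos: [555.5, -53.5, 131.4]
tool_rot: [-180.0, 0.0, 82.1]
wrist_force: [2.1, -0.7, 0.1]
grip_width: 85.7
t: 15.0
tcp_pos: [505.4, -288.5, 131.4]
tool_rot: [-180.0, -0.0, 55.6]
wrist_force: [0.8, 0.1, 0.2]
grip_width: 85.3
t: 15.38
tcp_pos: [496.3, -333.1, 131.2]
tool_rot: [-179.9, -0.0, 50.5]
wrist_force: [-1.0, 0.6, -0.6]
grip_width: 85.5
[[303.0, 259.0], [350.0, 260.0], [302.0, 210.0], [351.0, 210.0]] [326.84539973 144.91741845] [326.55293319 277.29043641]
t 15.47 at [ 496.8 -332.4  131.3] rot [-1.7997e+02 -3.0000e-02  5.0630e+01] w 85.4 F [-0.1 -0.1 -0.2] | need [   0.7    0.4 -119.3] yaw -0.1
[{"tx": 0.02, "ty": 0.01, "tz": 2.98, "twist": 0.0}, {"tx": 0.02, "ty": 0.01, "tz": 2.98, "twist": 0.0}, {"tx": 0.02, "ty": 0.01, "tz": 2.98, "twist": 0.0}, {"tx": 0.02, "ty": 0.01, "tz": 2.98, "twist": 0.0}]
```

View pics/w6.png

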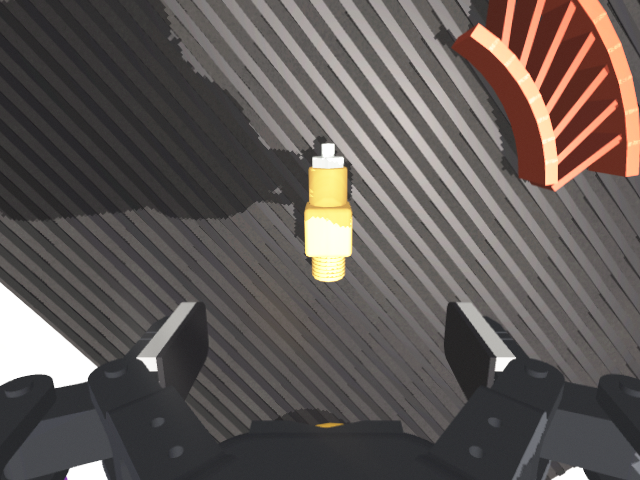

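View pics/t6.png

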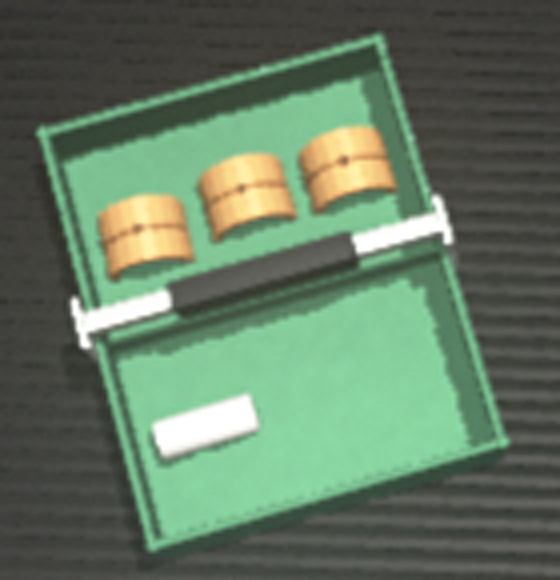

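Both shells are in their bay and upright. The valve body is centred between the jaws at (328,232), so I'll descend and grip it.

```bash
python3 -m crank '[{"hand":-1,"tx":0.1,"ty":0,"tz":4,"twist":0},{"hand":-1,"tx":0,"ty":0,"tz":4,"twist":0},{"hand":-1,"tx":0,"ty":0,"tz":3,"twist":0},{"hand":-1,"tx":0,"ty":0,"tz":1.1,"twist":0},{"hand":-1,"tx":0,"ty":0,"tz":0,"twist":0}]' 45
python3 -m crank '[{"hand":1,"tx":0,"ty":0,"tz":0,"twist":0},{"hand":1,"tx":0,"ty":0,"tz":0,"twist":0},{"hand":1,"tx":0,"ty":0,"tz":0,"twist":0},{"hand":1,"tx":0,"ty":0,"tz":0,"twist":0},{"hand":1,"tx":0,"ty":0,"tz":0,"twist":0}]' 45
python3 -m crank '[{"hand":1,"tx":0,"ty":0,"tz":-2,"twist":0},{"hand":1,"tx":0,"ty":0,"tz":-4,"twist":0},{"hand":1,"tx":0,"ty":0,"tz":-5,"twist":0}]' 45
python3 plan.py 489 91 128 108.7 10
python3 - <<'E'
from h import *
c=read_camera("wrist"); cv2.imwrite("pics/w7.png",c["pixels"])
E
```

```text
t: 16.1
tcp_pos: [497.3, -332.3, 10.3]
tool_rot: [-180.0, -0.0, 50.6]
wrist_force: [0.6, 0.3, 0.4]
grip_width: 84.7
t: 16.73
tcp_pos: [497.4, -333.2, 11.1]
tool_rot: [180.0, -0.0, 50.5]
wrist_force: [-2.5, 1.1, 9.1]
grip_width: 29.4
t: 17.1
tcp_pos: [496.6, -332.7, 122.1]
tool_rot: [-179.9, -0.0, 50.5]
wrist_force: [0.7, -0.3, -1.2]
grip_width: 29.2
t 17.1 at [ 496.6 -332.7  122.1] rot [-179.93   -0.     50.52] w 29.2 F [ 0.7 -0.3 -1.2] | need [ -7.6 423.7   5.9] yaw 58.2
[{"tx": 3.22, "ty": -2.75, "tz": -0.06, "twist": -5.8}, {"tx": 3.48, "ty": -2.41, "tz": -0.06, "twist": -5.8}, {"tx": 3.71, "ty": -2.05, "tz": -0.06, "twist": -5.8}, {"tx": 3.9, "ty": -1.66, "tz": -0.06, "twist": -5.8}, {"tx": 4.05, "ty": -1.26, "tz": -0.06, "twist": -5.8}]
[{"tx": 4.15, "ty": -0.84, "tz": -0.06, "twist": -5.8}, {"tx": 4.22, "ty": -0.41, "tz": -0.06, "twist": -5.8}, {"tx": 4.24, "ty": 0.02, "tz": -0.06, "twist": -5.8}, {"tx": 4.21, "ty": 0.45, "tz": -0.06, "twist": -5.8}, {"tx": 4.15, "ty": 0.87, "tz": -0.06, "twist": -5.8}]
```

View pics/w7.png

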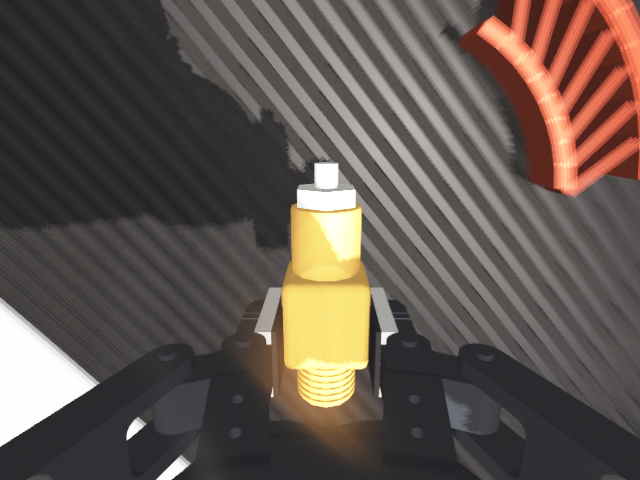

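The valve is held squarely across its flats. Moving it to the −x bay.

```bash
python3 -m crank '[{"hand":1,"tx":3.2,"ty":-2.8,"tz":-0.1,"twist":-5.8},{"hand":1,"tx":3.5,"ty":-2.4,"tz":-0.1,"twist":-5.8},{"hand":1,"tx":3.7,"ty":-2.1,"tz":-0.1,"twist":-5.8},{"hand":1,"tx":3.9,"ty":-1.7,"tz":-0.1,"twist":-5.8},{"hand":1,"tx":4.1,"ty":-1.3,"tz":-0.1,"twist":-5.8}]'
python3 -m crank '[{"hand":1,"tx":4.2,"ty":-0.8,"tz":0,"twist":-5.8},{"hand":1,"tx":4.2,"ty":-0.4,"tz":0,"twist":-5.8},{"hand":1,"tx":4.2,"ty":0,"tz":0,"twist":-5.8},{"hand":1,"tx":4.2,"ty":0.5,"tz":0,"twist":-5.8},{"hand":1,"tx":4.2,"ty":0.9,"tz":0,"twist":-5.8}]'
python3 -m crank '[{"hand":1,"tx":0,"ty":0,"tz":0,"twist":0},{"hand":1,"tx":0,"ty":0,"tz":0,"twist":0}]'
python3 - <<'E'
from h import *
c=read_camera("wrist"); cv2.imwrite("pics/w8.png",c["pixels"])
E
python3 plan.py 489 91 15 108.7 4
```

```text
t: 17.77
tcp_pos: [492.0, -118.9, 126.5]
tool_rot: [179.9, 0.0, 79.7]
wrist_force: [1.0, 0.1, -1.9]
grip_width: 29.1
t: 18.4
tcp_pos: [490.0, 93.3, 126.4]
tool_rot: [179.9, 0.1, 108.7]
wrist_force: [0.7, -0.1, -1.9]
grip_width: 29.4
t: 18.65
tcp_pos: [489.9, 91.7, 125.9]
tool_rot: [180.0, 0.0, 108.5]
wrist_force: [-0.6, -0.4, -1.8]
grip_width: 29.2
t 18.7 at [489.9  91.2 125.7] rot [1.7999e+02 4.0000e-02 1.0842e+02] w 29.5 F [ 0.   0.6 -2.2] | need [  -0.9   -0.2 -110.7] yaw 0.3
[{"tx": 0.0, "ty": -0.02, "tz": 2.77, "twist": -0.1}, {"tx": 0.0, "ty": -0.02, "tz": 2.77, "twist": -0.1}, {"tx": 0.0, "ty": -0.02, "tz": 2.77, "twist": -0.1}, {"tx": 0.0, "ty": -0.02, "tz": 2.77, "twist": -0.1}]
```

View pics/w8.png

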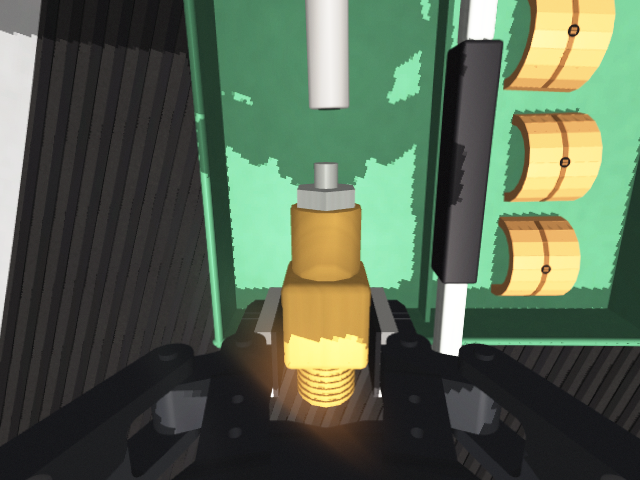

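```bash
python3 - <<'E'
from h import *
c=read_camera("wrist"); st=status.read_state()
a=np.radians(18.7);R=np.array([[np.cos(a),np.sin(a)],[-np.sin(a),np.cos(a)]])
f=lambda uv,z:(R@(atz(c,uv,z)[:2]-[539,158.3])).round(1)
print("pin end",f((329,107),19),"grip -y end",f((435,278),82),f((475,280),82),"+y end",f((503,42),82),"-x rim",f((205,200),49),f((218,345),49),"tcp",(R@(st["tcp_pos"][:2]-[539,158.3])).round(1))
E
```

```text
pin end [-66.1  31.1] grip -y end [-14.  -52.4] [  5.8 -53.5] +y end [ 6.6 53.8] -x rim [-135.1  -18.8] [-134.8 -109.1] tcp [-68. -48.]
```

Clear of the pin: its near end is at y≈31, while the valve tip will be at about 7. Descending.

```bash
python3 -m crank '[{"hand":1,"tx":0,"ty":0,"tz":3,"twist":-0.2},{"hand":1,"tx":0,"ty":0,"tz":4,"twist":0},{"hand":1,"tx":0,"ty":0,"tz":2.6,"twist":0},{"hand":1,"tx":0,"ty":0,"tz":1,"twist":0},{"hand":1,"tx":0,"ty":0,"tz":0,"twist":0}]'
python3 -m crank '[{"hand":1,"tx":0,"ty":0,"tz":0.2,"twist":0},{"hand":1,"tx":0,"ty":0,"tz":0,"twist":0}]'
```

```text
t: 19.38
tcp_pos: [489.9, 91.8, 19.4]
tool_rot: [-180.0, -0.0, 108.7]
wrist_force: [-0.1, 0.8, -0.9]
grip_width: 28.9
t: 19.62
tcp_pos: [490.4, 92.1, 18.1]
tool_rot: [179.9, 0.0, 108.7]
wrist_force: [-0.6, -0.1, -1.6]
grip_width: 28.7
```

```bash
python3 -m crank '[{"hand":1,"tx":0,"ty":0,"tz":0.3,"twist":0},{"hand":1,"tx":0,"ty":0,"tz":0,"twist":0}]'
python3 -m crank '[{"hand":1,"tx":0,"ty":0,"tz":0.1,"twist":0},{"hand":1,"tx":0,"ty":0,"tz":0,"twist":0}]'
```

```text
t: 19.88
tcp_pos: [489.9, 92.1, 14.3]
tool_rot: [180.0, 0.0, 108.7]
wrist_force: [0.4, 0.1, -2.1]
grip_width: 29.3
t: 20.12
tcp_pos: [489.9, 92.1, 14.1]
tool_rot: [180.0, 0.0, 108.7]
wrist_force: [-6.3, -2.0, 19.0]
grip_width: 29.3
```

```bash
python3 -m crank '[{"hand":-0.25,"tx":0,"ty":0,"tz":0,"twist":0},{"hand":-0.25,"tx":0,"ty":0,"tz":0,"twist":0},{"hand":-0.25,"tx":0,"ty":0,"tz":0,"twist":0}]'
python3 -m crank '[{"hand":-0.25,"tx":0,"ty":0,"tz":-2,"twist":0},{"hand":-0.25,"tx":0,"ty":0,"tz":-4,"twist":0},{"hand":-0.25,"tx":0,"ty":0,"tz":-4,"twist":0},{"hand":-1,"tx":0,"ty":0,"tz":-2,"twist":0}]'
python3 plan.py 539.5 158.3 135 108.7 3
```

```text
t: 20.5
tcp_pos: [489.2, 91.8, 13.2]
tool_rot: [-179.9, 0.0, 108.7]
wrist_force: [-6.6, -2.3, 4.6]
grip_width: 53.4
t: 21.0
tcp_pos: [490.7, 92.4, 135.4]
tool_rot: [179.9, 0.0, 108.7]
wrist_force: [0.3, -0.5, -0.7]
grip_width: 69.8
t 21.0 at [490.7  92.4 135.4] rot [1.7986e+02 2.0000e-02 1.0871e+02] w 69.8 F [ 0.3 -0.5 -0.7] | need [48.8 65.9 -0.4] yaw -0.0
[{"tx": 1.56, "ty": 2.25, "tz": 0.01, "twist": 0.0}, {"tx": 1.56, "ty": 2.25, "tz": 0.01, "twist": 0.0}, {"tx": 1.56, "ty": 2.25, "tz": 0.01, "twist": 0.0}]
```

```bash
python3 -m crank '[{"hand":-1,"tx":1.6,"ty":2.2,"tz":0,"twist":0},{"hand":-1,"tx":1.6,"ty":2.2,"tz":0,"twist":0},{"hand":-1,"tx":1.5,"ty":2.3,"tz":0,"twist":0},{"hand":-1,"tx":0,"ty":0,"tz":0,"twist":0},{"hand":-1,"tx":0,"ty":0,"tz":0,"twist":0}]'
python3 - <<'E'
from h import *
c=read_camera("wrist"); cv2.imwrite("pics/w9.png",c["pixels"])
st=status.read_state();print(st["tcp_pos"].round(1),st["tool_rot"].round(2))
a=np.radians(18.7);R=np.array([[np.cos(a),-np.sin(a)],[np.sin(a),np.cos(a)]])
for x in(-9,9):
  for y in (-56,0,56): print(x,y,proj(c,np.r_[R@[x,y]+[539,158.3],82]).round(1))
s=read_camera("scene"); crop(s,320,170,160,120,5,"s9.png")
E
```

```text
t: 21.62
tcp_pos: [537.8, 157.7, 133.1]
tool_rot: [-180.0, 0.0, 108.7]
wrist_force: [-0.6, -0.2, -0.8]
grip_width: 85.3
[537.8 157.4 133.2] [-1.7997e+02  2.0000e-02  1.0869e+02]
-9 -56 [312.3 360.6]
-9 0 [311.5 264.4]
-9 56 [310.4 153. ]
9 -56 [345.1 360.6]
9 0 [346.6 264.5]
9 56 [348.4 153. ]
```

View pics/w9.png

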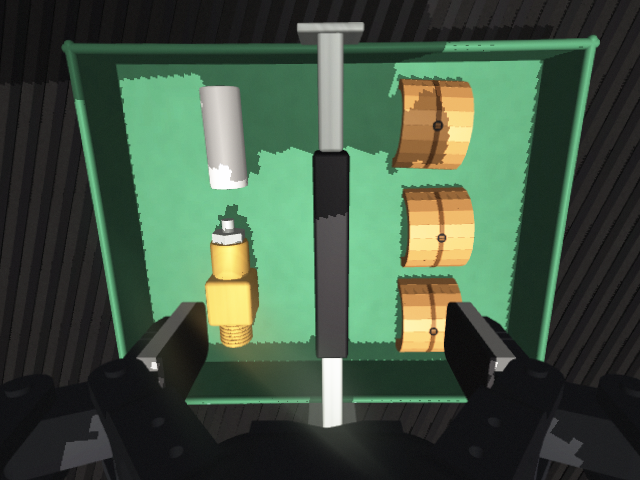

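View pics/s9.png

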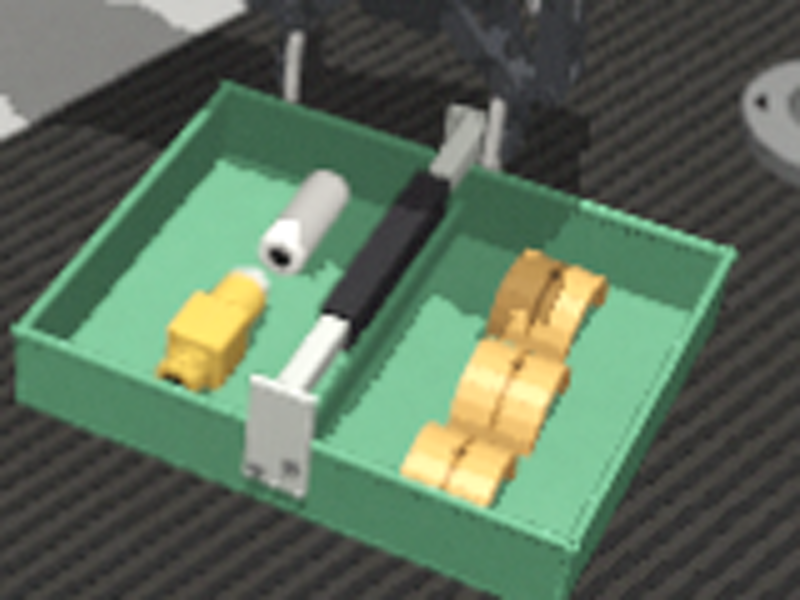

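All the parts are in their right bays. The sleeve runs at columns 314–348 (row 264), which is about 2 px (1 mm) from the prediction. Descending on the grip.

```bash
python3 -m crank '[{"hand":-1,"tx":0.1,"ty":0.3,"tz":2.5,"twist":0},{"hand":-1,"tx":0,"ty":0,"tz":3,"twist":0},{"hand":-1,"tx":0,"ty":0,"tz":2,"twist":0},{"hand":-1,"tx":0,"ty":0,"tz":0.9,"twist":0},{"hand":-1,"tx":0,"ty":0,"tz":0,"twist":0}]' 60
python3 plan.py 540 159 49 108.7 1
python3 - <<'E'
from h import *
c=read_camera("wrist"); cv2.imwrite("pics/w10.png",c["pixels"])
E
```

```text
t: 22.35
tcp_pos: [540.7, 160.0, 49.3]
tool_rot: [-180.0, -0.0, 108.7]
wrist_force: [0.1, -0.6, 0.4]
grip_width: 85.4
t 22.35 at [540.7 160.   49.3] rot [-179.98   -0.    108.71] w 85.4 F [ 0.1 -0.6  0.4] | need [-0.7 -1.  -0.3] yaw -0.0
[{"tx": -0.07, "ty": -0.1, "tz": 0.03, "twist": 0.0}]
```

View pics/w10.png

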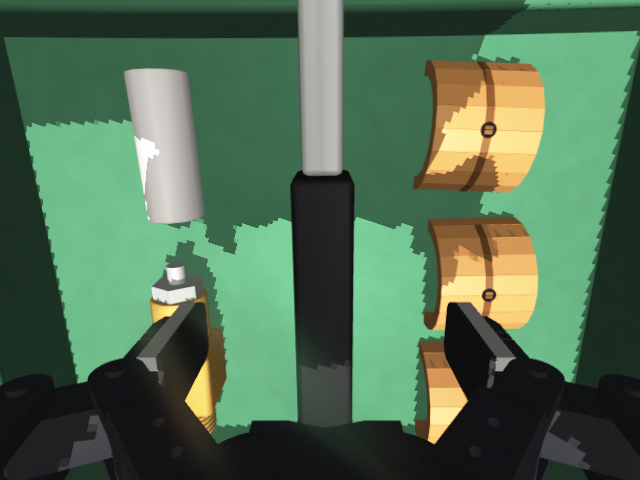

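The sleeve is centred between the jaws, about column 323 against 326. Closing at 60 N.

```bash
python3 -m crank '[{"hand":0.2,"tx":0,"ty":-0.1,"tz":0,"twist":0},{"hand":0.4,"tx":0,"ty":0,"tz":0,"twist":0},{"hand":1,"tx":0,"ty":0,"tz":0,"twist":0},{"hand":1,"tx":0,"ty":0,"tz":0,"twist":0},{"hand":1,"tx":0,"ty":0,"tz":0,"twist":0}]' 60
python3 -m crank '[{"hand":1,"tx":0,"ty":0,"tz":0,"twist":0},{"hand":1,"tx":0,"ty":0,"tz":0,"twist":0}]' 60
```

```text
t: 23.02
tcp_pos: [540.1, 159.8, 49.7]
tool_rot: [180.0, 0.0, 108.7]
wrist_force: [-0.1, -1.0, 7.0]
grip_width: 17.3
t: 23.28
tcp_pos: [540.1, 159.8, 49.7]
tool_rot: [180.0, 0.0, 108.7]
wrist_force: [-0.4, -1.2, 6.1]
grip_width: 17.3
```

Gripped at 17.3 mm. Lifting gently straight up.

```bash
python3 -m crank '[{"hand":1,"tx":0,"ty":0,"tz":-0.3,"twist":0},{"hand":1,"tx":0,"ty":0,"tz":-0.7,"twist":0},{"hand":1,"tx":0,"ty":0,"tz":-1,"twist":0},{"hand":1,"tx":0,"ty":0,"tz":0,"twist":0},{"hand":1,"tx":0,"ty":0,"tz":0,"twist":0}]' 60
python3 - <<'E'
from h import *
c=read_camera("scene"); crop(c,310,150,180,140,4,"s11.png")
st=status.read_state();print(st["wrist_force"],st["torque"])
E
```

```text
t: 23.9
tcp_pos: [539.8, 159.7, 69.4]
tool_rot: [180.0, 0.0, 108.7]
wrist_force: [-0.9, -0.6, -8.3]
grip_width: 17.0
[-0.10830893 -0.88807159 -8.80307559] [ 0.01193333 -0.1411277  -0.01231538]
```

View pics/s11.png

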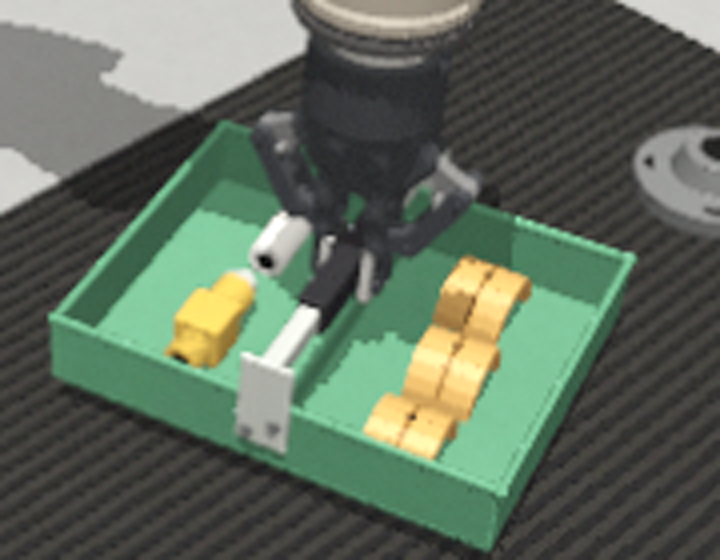

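The full weight (8.5 N) is on the gripper and the carrier looks level. Raising it the remaining 80 mm.

```bash
python3 -m crank '[{"hand":1,"tx":0,"ty":0,"tz":-1.3,"twist":0},{"hand":1,"tx":0,"ty":0,"tz":-1.9,"twist":0},{"hand":1,"tx":0,"ty":0,"tz":-2,"twist":0},{"hand":1,"tx":0,"ty":0,"tz":-1.8,"twist":0},{"hand":1,"tx":0,"ty":0,"tz":-1,"twist":0}]' 60
python3 -m crank '[{"hand":1,"tx":0,"ty":0,"tz":0,"twist":0},{"hand":1,"tx":0,"ty":0,"tz":0,"twist":0},{"hand":1,"tx":0,"ty":0,"tz":0,"twist":0},{"hand":1,"tx":0,"ty":0,"tz":0,"twist":0},{"hand":1,"tx":0,"ty":0,"tz":0,"twist":0}]' 60
python3 - <<'E'
from h import *
c=read_camera("scene"); crop(c,310,100,200,150,4,"s12.png")
c=read_camera("wrist"); cv2.imwrite("pics/w12.png",c["pixels"])
st=status.read_state();print(st["wrist_force"],st["torque"],st["dq"].round(2))
E
```

```text
t: 24.58
tcp_pos: [540.3, 159.8, 151.1]
tool_rot: [179.9, 0.0, 108.7]
wrist_force: [-0.1, 0.1, -9.4]
grip_width: 17.2
t: 25.2
tcp_pos: [539.8, 159.8, 149.1]
tool_rot: [-180.0, -0.0, 108.7]
wrist_force: [0.1, 0.3, -8.3]
grip_width: 17.1
[-0.19775236 -0.4309333  -8.12313569] [ 0.06996927 -0.14089716 -0.01247143] [-0.03 -0.11 -0.02 -0.06 -0.07 -0.   -0.04]
```

View pics/s12.png

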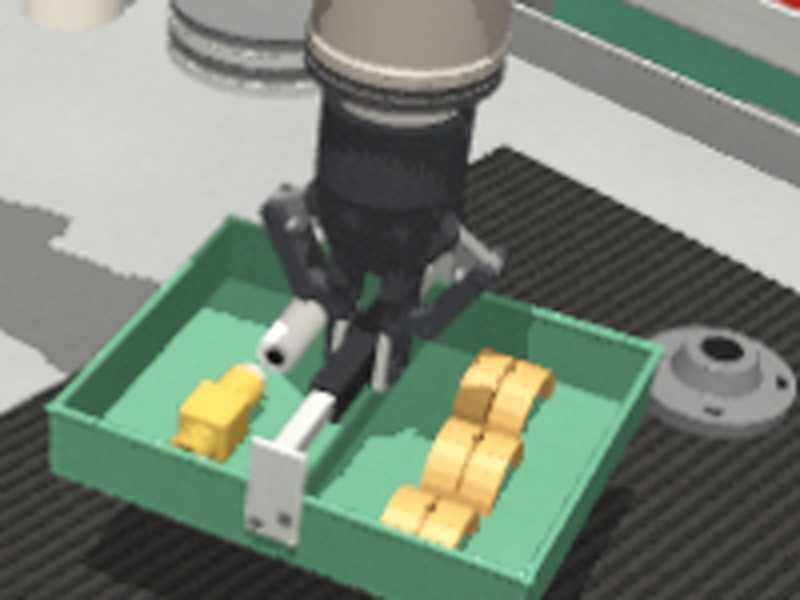

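View pics/w12.png

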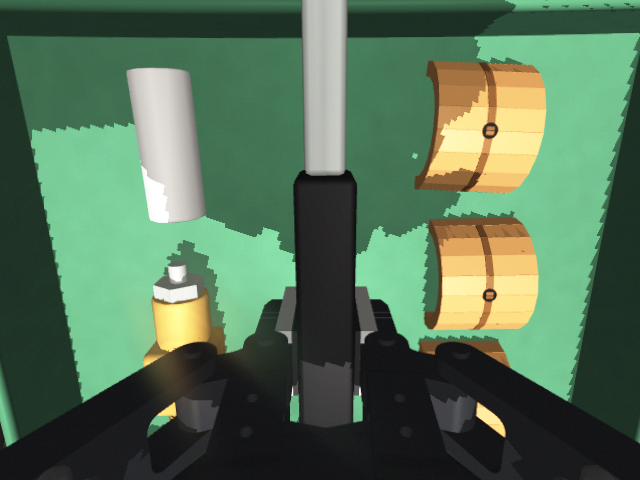

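The wrist view of the tray is nearly identical to the one before the lift (handle, pin and shells within about 3 px), so nothing tilted or rolled. Handing in.

```bash
python3 - <<'E'
from bench import order, status
order.close_job(); s=status.read_state(); print(s["t"],s["tcp_pos"],s["grip_width"],s["wrist_force"])
E
```

```text
the job is handed in; nothing more can be done
the job is handed in; nothing more can be done
```

The kit is finished, and the arm is holding the loaded carrier by its black grip, about 99 mm above where it stood. I handed the job in at about 25 s of the 69 s allowed.

- **Loading:** I set both tan shells in the bay with shell_c, and the relief valve in the bay with the piston pin. Each part was lowered until it touched the floor (13–19 N) before I let go. The purple part and the other spares were not touched.
- **Lift and hold:** I gripped the sleeve near its middle at 60 N (opening 17.1 mm) and lifted straight up. The wrist carried about 8.3 N, which matches the loaded weight.
- **Level:** The wrist picture after the lift matched the one before it to within about 3 px, so the carrier is level and nothing rolled. The joints were nearly still (0.11 °/s at most).
- **Disagreement:** The top and wrist cameras differed by up to about 5 mm on the carrier's position across the handle, so I centred the grip from the final wrist view. A top picture after loading the shells suggested the carrier had moved about 2 mm; I didn't confirm that.
- **Not checked:** I took no picture of the bystander spares at the end, and no state could be read after hand-in.

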